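Lay a tall channel bracket down against the stop for drilling

TASK

The tall steel bracket standing on the drilling plate has to be drilled in its back. With the fingertips, tip it over onto its open side, away from the angle-iron stop, and ease it down gently so that it does not slam onto the plate; then push it along the plate, still lying, until its foot sits flat against the stop. Do not grip it or lift it off the plate, leave the things around it alone, and finish clear of it.

Things in the scene. Friction and masses are not known exactly. Their poses are not given: they have to be found in the camera images.
- bracket: Tall steel channel bracket, about 0.9 kg, loose, upright on its foot on the plate. Origin: middle of the foot's toe edge (lower edge on the open side). z up along it, x from open side to back, y across. Foot: x 0 to 70, y -42 to 42, z 0 to 5 mm. Above it, up to z = 160 mm, a channel open at the top: back wall (web) x 36 to 40 mm, y -42 to 42; two side walls x 0 to 36 mm, 4 mm thick, 76 mm apart.
- top_edge (a point): Middle of the bracket's top edge: upper end of the 4 mm web, 160 mm above the foot's underside, 38 mm behind the toe edge. When the bracket lies on its open side it rests on the edges of its side walls, so this point is then 38 mm above the plate, with finger room (36 mm) under the web's end.
- balance (a point): Balance point of the bracket, 30 mm behind and 64 mm above the toe edge: once tipped about 25 degrees about the toe edge it falls by itself unless held back.
- foot_face (a point): Middle of the underside of the bracket's foot (35 mm behind the toe edge), facing down at first. When the bracket lies on its open side (its x axis up) this face is upright and looks to the stop: it goes flat against it.
- plate: Dark steel drilling plate fixed to the bench, 340 (x) by 200 (y) by 12 mm. Origin: centre of its underside. x points to the stop: angle iron 180 mm long (y -90 to 90) whose upright face looks to -x at x = 120 mm and rises to 52 mm above the bench. The bracket's foot starts 10 to 45 mm from it, within 25 mm of the centre line, open side away from the stop to within 9 degrees.
- bottle: White squeeze bottle with red collar and nozzle, 42 mm in diameter, 136 mm tall, loose, beside the plate. Origin: centre of its underside. Leave alone.
- bolt: Large flange bolt standing on its head, flange 34 mm, 88 mm tall, loose, beside the plate. Origin: centre of its underside. Leave alone.
- lamp: Amber marker lamp, 66 mm in diameter, 43 mm tall, loose, beside the plate. Origin: centre of its underside. Leave alone.
- tray: White two-part tray with nuts, 100 by 150 mm, 34 mm tall, loose, beside the plate. Origin: centre of its underside. Leave alone.
There are look-alikes about, which are no part of the job. There is more than one size of the bracket; the job needs the smallest.

How it is judged (in metres and radians):
On the way:
1. the bracket lies on its open side (angle between bracket's own x axis and vertical below 0.06 rad), for 0.2 s.
At the end, for the whole second after the job is handed in: The bracket lies at rest on its open side on the plate (within 0.06 rad), its foot against the stop: middle of the foot's edge within 4 mm of the stop's face, foot parallel to it within 0.06 rad, and within 60 mm of the plate's centre line (angle between bracket's own x axis and vertical below 0.06 rad and x of bracket in the frame of plate between 0.116 and 0.124 m and y of bracket in the frame of plate between -0.06 and 0.06 m and angle between the z axis of bracket and the x axis of plate, either way round below 0.06 rad and linear speed of bracket below 0.02 m/s); the robot touches nothing.
It fails at once if the bracket drops or slams onto the plate (turns faster than 3 rad/s in the last 30 degrees) (angle between bracket's own x axis and vertical below 0.52 rad and angular speed of bracket above 3 rad/s).
It fails at once if the bracket is lifted: its toe edge rises more than 15 mm off the plate (height (world z) of bracket above 0.027 m).
It fails at once if the bracket is gripped or forced (more than 35 N from the fingers before its foot is at the stop) (contact force between the fingers and bracket above 35 N and x of bracket in the frame of plate below 0.112 m).
It fails at once if a thing around it is moved more than 20 mm (distance of any of bottle, bolt, lamp, tray from where it was at the start of the episode above 0.02 m).
It fails at once if the bottle or the bolt is knocked over (angle between any of bottle, bolt's own z axis and vertical above 0.4 rad).
It also fails if it takes over 64 s, if anything falls off the work surface, if the arm or the gripper's body presses on something with over 40 N, if the wrist force passes 120 N, or if a joint passes its speed limit or range.

ROBOT

A 6-joint arm with a two-finger parallel gripper is mounted at the origin on the work surface. World frame = base frame: x ahead of the robot, y to its left, z up, the work surface at z = 0. Lengths are in mm, angles in rad, forces in N, time in s.
With the tool pointing down it reaches from about 350 to 725 mm from the base axis. Payload 6 kg.
Tool frame: the origin (TCP) lies midway between the tips of the shut fingers; the grasp point (between the pads) lies 19 mm behind it; z points along the fingers, y is the line along which they close (so a half turn about z gives the same grasp; the last joint's range is limited). The gripper opens to 85 mm and grips with 20 to 120 N. Pads are 22 mm wide; open, the fingers measure 114 mm over their backs; the gripper's body (76 mm by 85 mm) begins 54 mm behind the grasp point. The pads swing forward as they close: fully open they stand 13 mm farther back than shut.
Start: joints at [0.334, 0.04, 0.085, 0, -1.615, -0.334], TCP at [599.978, 0.018, 231.261] pointing down, gripper open.
Joint ranges: [-2.56, 2.56], [-1.29, 2.01], [-1.08, 1.49], [-3.29, 1.98], [-2.81, -0.18], [-2.99, 2.99]. Speed limits (rad/s): [2.57, 2.57, 3.01, 3.14, 3.14, 3.14].

INTERFACE

Orientations are given as a unit quaternion [w, x, y, z].
In Python, from cell import r gives the robot as it stands.
- The arm moves only by the tool jog_arm, never from a script. Its argument "deltas" is a list of rows, each an object with "delta_pos": the shift along the tool's x, y, z in mm, a list of three; "rot": the turn, a rotation vector about the tool's x, y, z in rad, a list of three; "hand": the closure in counts, from 0 (fully open) to 255 (shut). A call has 1 to 10 rows; each row is the pose to reach, as a shift and turn from the pose commanded when the call began, along the tool's axes at that moment; what a row does not reach only later rows make up. A row lasts 1/10 s, in which the tool goes at most 50 mm and 8.59 degrees, less where a joint would pass 70% of its speed; a pose out of reach is approached as far as the arm can. A call with a gripper value outside its range is refused whole. The fingers move at their own pace and stop on an object; "force" is the grip in N (left out, the last holds). Time passes only in rows, so rows that repeat a pose let the fingers close. It gives the time, the measured TCP pose, the force, the opening and the grip force at its end, in the units of the state.
- r.sense(): the state, without advancing time (a new reading comes with each control period).
- r.get_image(name): name is "scene" or "side" or "wrist"; returns (picture, depth): 384x512x3 uint8, blue, green, red; 384x512 float32, mm along the optical axis (not along the pixel's ray), 0 where there is no reading.
- r.camera_params(name): a dict with "vertical_fov" (degrees; the focal length in pixels is half the picture's height over the tangent of half this angle, whatever the lens; pixels are square), "cx", "cy" (the principal point, pixels), "R" (3x3) and "t" (3): a world point X has camera coordinates R X + t. Camera axes: x right, y down, z forward; pixel columns grow to the right and rows downward; lengths in mm; the calibration is good to about 2 mm. The wrist camera is an equidistant fisheye: a pixel r from the principal point sees the ray r / f radians off the axis. A picture is of the moment at which its call begins: read the wrist's pose just before it. camera_params takes no time and is no camera call; for the wrist camera it gives the pose at the moment of the call.
- r.close_job(): hands the job in; it is judged then, once.
The state is a dict: "clock": time; "qpos": joint angles; "joint_vel": joint speeds; "tau": joint torques, N m; "position": TCP position; "ee_rot": TCP orientation; "ft_force": force on the tool from outside, world axes, zero at the start; "wrist_torque": the same for the moment, N m; "width": opening from 0.0 (shut) to 1.0 (fully open); "gripper_force": force on a finger pad.
Only numpy, scipy, OpenCV 4.12 (cv2) and the standard library are available. Lean on these libraries where they do the work, as an engineer would, in place of code of your own. Each camera call takes 0.05 s, during which the arm holds its last target. There are 200 camera calls.

## Working session

There is one attempt and no reset: what is moved stays moved. The work goes in short steps, Python scripts to look and compute and a tool call to move; the robot and the scene stay as the last step left them, time stands still between calls to the robot, and variables do not carry over. Pictures are saved under pics/ and viewed, at most 10 in all, crops included, and the job is handed in when it is done.

Besides the shell and the picture viewer there is one more tool, called after "Emit:" by a JSON object that holds its "op" and its "data", one argument or row to a line. jog_arm: Moves the arm, as the interface text tells. Its arguments: {"type":"object","properties":{"deltas":{"type":"array","items":{"type":"object","properties":{"delta_pos":{"type":"array","items":{"type":"number"}},"rot":{"type":"array","items":{"type":"number"}},"hand":{"type":"number"}}}},"force":{"type":"number"}},"required":["deltas"]}

```bash
mkdir -p pics; ls; python3 - <<'E'
from cell import r
import cv2,numpy as np
s=r.sense();print(s['clock'],s['position'],s['ee_rot'],s['width'])
ims=[]
for n in("scene","side"):
    im,d=r.get_image(n);ims.append(im);np.savez(f'{n}.npz',im=im,d=d,**{k:np.array(v) for k,v in r.camera_params(n).items()})
    print(n,r.camera_params(n),(d>0).mean())
    cv2.imwrite(f'pics/{n}0.png',im)
E
```

```text
pics
0.0 [5.99676863e+02 9.57127966e-02 2.30260594e+02] [ 6.70372906e-04  7.07117046e-01 -7.07095953e-01 -5.89255362e-04] 0.9998182685415993
scene {'vertical_fov': 48.78546780845808, 'cx': 250.02079793741473, 'cy': 183.62960814093162, 'R': array([[-0.38468269,  0.9229652 ,  0.01242825],
       [ 0.66846308,  0.28784325, -0.68578668],
       [-0.63653463, -0.25550244, -0.72769648]]), 't': array([ 216.64894535, -319.4358724 , 1467.97206919])} 0.995941162109375
side {'vertical_fov': 51.3590796901148, 'cx': 257.849641563508, 'cy': 190.84361787601583, 'R': array([[-0.92459643,  0.38034929, -0.02135092],
       [ 0.23596642,  0.52781208, -0.8159254 ],
       [-0.29906738, -0.75943981, -0.57776283]]), 't': array([ 538.79894699,  -49.46606852, 1203.59378332])} 0.9958852132161459
```

View pics/scene0.png

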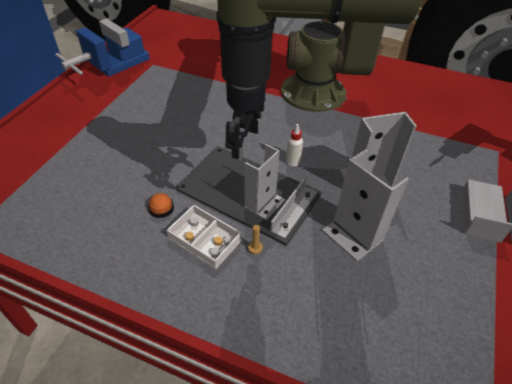

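View pics/side0.png

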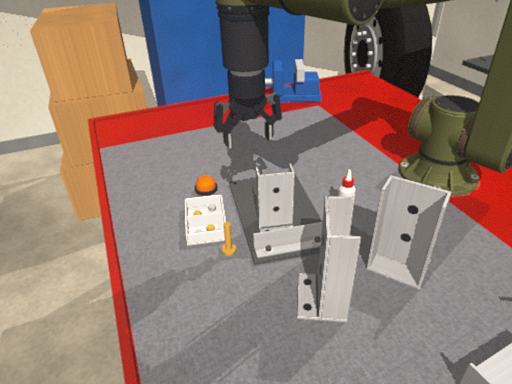

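The scene view shows the small bracket on the plate at about (262,180) with the stop at (292,205). The bottle is at (295,148), the bolt at (256,240), the tray at (203,235) and the lamp at (160,204). The side view shows the bracket's back at (276,197). The larger brackets are look-alikes.

```bash
cat > h.py <<'E'
import numpy as np,cv2
def load(n):
    z=np.load(f'{n}.npz');return {k:z[k] for k in z.files}
def cloud(c):
    h,w=c['d'].shape;f=h/2/np.tan(np.radians(float(c['vertical_fov']))/2)
    v,u=np.mgrid[:h,:w];d=c['d']
    P=np.stack([(u-c['cx'])/f*d,(v-c['cy'])/f*d,d],-1)
    X=(P-c['t'])@c['R'];X[d<=0]=np.nan
    return X
def shoot(r,n):
    p=r.camera_params(n);im,d=r.get_image(n)
    return dict(im=im,d=d,**p)
E
python3 - <<'E'
from h import *
canv=np.zeros((600,800,3),np.uint8)
for i,n in enumerate(("scene","side")):
    c=load(n);X=cloud(c);
    hm=np.full((600,400),-1.)
    g=X.reshape(-1,3);col=c['im'].reshape(-1,3)
    px={'scene':[(262,155),(240,205),(203,235),(256,240),(295,148),(160,204)],'side':[(276,172),(276,230),(206,225),(228,240),(346,185),(205,184)]}[n]
    for u,v in px: print(n,u,v,X[v,u].round(0))
    # top-down height map, 1px=1mm : x 350..950 , y -200..200
    ok=~np.isnan(g[:,0]); g=g[ok]
    sel=(g[:,2]>-20)&(g[:,2]<200)
    for x,y,z in g[sel]:
        a=int((x-350));b=int(200-y)
        if 0<=a<600 and 0<=b<400: cv2.circle(canv,(b+400*i,599-a),1,(int(max(0,min(255,z*1.4))),60 if z<7 else 160,int(max(0,min(255,255-z*10)))),-1)
cv2.imwrite('pics/top.png',canv)
E
```

```text
scene 262 155 [369. -43.  -1.]
scene 240 205 [583. -20.  13.]
scene 203 235 [711. -61.  22.]
scene 256 240 [691.  68.  47.]
scene 295 148 [377.  56.  68.]
scene 160 204 [ 674. -200.   33.]
side 276 172 [ 435. -211.    0.]
side 276 230 [574.  93.  54.]
side 206 225 [707. -48.   5.]
side 228 240 [684.  68.  42.]
side 346 185 [368.  59. 102.]
side 205 184 [ 666. -189.   33.]
```

View pics/top.png

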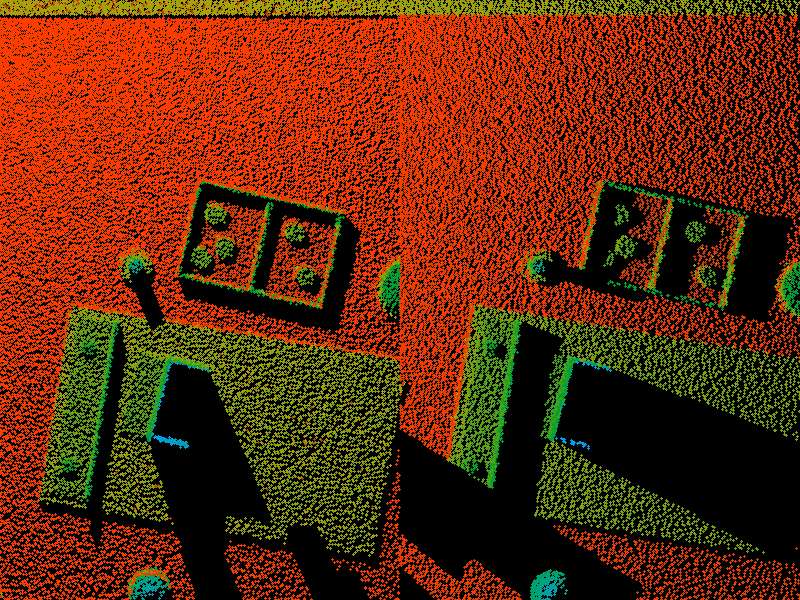

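The top-down map shows the plate with the stop on its +y side, from about (120,320) to (88,498). The bracket's web runs from (168,360) to (150,440), open towards -y. I'll fit these lines numerically.

```bash
python3 - <<'E'
from h import *
def line(p):
    m=p.mean(0);u,s,v=np.linalg.svd(p-m);d=v[0]*np.sign(v[0,0]);t=(p-m)@d
    return m,d,(t.min(),t.max()),s[1]/len(p)**.5
for n in("scene","side"):
    X=cloud(load(n)).reshape(-1,3);X=X[~np.isnan(X[:,0])]
    x,y,z=X.T
    # stop rear/front top ; face candidates
    st=X[(z>25)&(z<50)&(y>75)&(y<125)&(x>440)&(x<640)]
    web=X[(z>40)&(z<165)&(y>25)&(y<60)&(x>495)&(x<605)]
    top=X[(z>166)&(z<180)&(y>-20)&(y<60)&(x>495)&(x<610)]
    foot=X[(z>14.5)&(z<20)&(y>40)&(y<95)&(x>500)&(x<600)]
    for nm,p in(('stop',st),('web',web)):
        m,d,t,s=line(p[:,:2]);print(n,nm,len(p),m.round(1),'ang',np.degrees(np.arctan2(d[1],d[0])).round(2),'ends',(m+d*t[0]).round(1),(m+d*t[1]).round(1),'rms',s.round(2))
    print(n,'top z',np.median(top[:,2]),top[:,:2].min(0),top[:,:2].max(0),'web zmax',web[:,2].max())
    pl=X[(z>9)&(z<15)&(x>420)&(x<650)&(y>-240)&(y<140)]
    print('plate z',np.median(pl[:,2]),cv2.minAreaRect(pl[:,:2].astype(np.float32)))
E
```

```text
scene stop 222 [548.9  98.5] ang -9.21 ends [450.2 114.5] [630.2  85.3] rms 2.86
scene web 775 [554.4  39.5] ang -11.99 ends [508.9  49.2] [594.4  31. ] rms 4.53
scene top z 169.83780689322714 [502.41689812  -6.74082947] [592.64809342  51.70785053] web zmax 164.60670560626997
plate z 11.376534739178494 ((534.470458984375, -31.971649169921875), (229.46868896484375, 343.42437744140625), 0.20872646570205688)
side stop 564 [549.3  97. ] ang -8.5 ends [463.1 109.9] [628.7  85.1] rms 4.55
side web 1476 [551.5  39.2] ang -14.15 ends [510.4  49.6] [592.2  29. ] rms 1.52
side top z 171.15589860085626 [501.20833631 -10.06232286] [591.59314101  49.88643929] web zmax 164.90093585668868
plate z 13.0136248331819 ((534.356201171875, -38.524322509765625), (228.99742126464844, 356.39691162109375), 0.36690595746040344)
```

Emit:
{"op": "jog_arm", "data": {
  "deltas": [
    {"delta_pos": [-6,8,3],"rot": [0,0,-0.14],"hand": 180},
    {"delta_pos": [-12,16,5],"rot": [0,0,-0.28],"hand": 180},
    {"delta_pos": [-18,24,8],"rot": [0,0,-0.42],"hand": 180},
    {"delta_pos": [-24,32,10],"rot": [0,0,-0.56],"hand": 180},
    {"delta_pos": [-30,40,12],"rot": [0,0,-0.7],"hand": 180},
    {"delta_pos": [-36,46,14],"rot": [0,0,-0.84],"hand": 180},
    {"delta_pos": [-38,49,16],"rot": [0,0,-0.98],"hand": 180},
    {"delta_pos": [-38,49,18],"rot": [0,0,-1.12],"hand": 180},
    {"delta_pos": [-38,49,20],"rot": [0,0,-1.26],"hand": 180},
    {"delta_pos": [-38,49,20],"rot": [0,0,-1.335],"hand": 180}
  ],
  "force": 20
}}

```text
clock: 1.1
position: [550.6, 38.1, 210.4]
ee_rot: [0.0, 0.993, -0.115, -0.001]
ft_force: [0.9, -0.4, 0.1]
width: 0.288
gripper_force: 0.0
```

```bash
python3 - <<'E'
from h import *
from cell import r
from scipy.spatial.transform import Rotation as R
im,d=r.get_image("wrist");cv2.imwrite('pics/w1.png',im);p=r.camera_params("wrist");print(p)
s=r.sense();q=s['ee_rot'];print(s['clock'],s['position'].round(1),s['qpos'].round(2),s['width'],R.from_quat(np.r_[q[1:],q[0]]).as_matrix().round(3))
for n in("scene","side"):
    c=shoot(r,n);cv2.imwrite(f'pics/{n}1.png',c['im'])
E
```

```text
{'vertical_fov': 65.70646984690485, 'cx': 255.62332048915562, 'cy': 190.42570867625628, 'R': array([[-2.26237509e-01, -9.74072106e-01,  3.49864541e-04],
       [-9.23032156e-01,  2.14497709e-01,  3.19378101e-01],
       [-3.11172345e-01,  7.19323700e-02, -9.47627303e-01]]), 't': array([161.09658408, 464.83604242, 528.90038339])}
1.15 [550.7  38.1 210.6] [ 0.43 -0.09 -0.08 -0.   -1.58  0.91] 0.29348646209145934 [[ 0.974 -0.227 -0.001]
 [-0.227 -0.974 -0.   ]
 [-0.001  0.    -1.   ]]
```

View pics/w1.png

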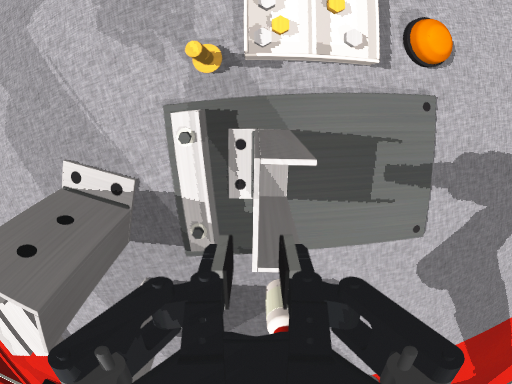

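The wrist view shows the web's top edge running from about (253,271) to (260,161), between the fingertips at columns 232 and 281. The stop is at column ~195.

```bash
cat >> h.py <<'E'
def fray(p,u,v,z):
    f=192/np.tan(np.radians(p['vertical_fov'])/2)
    a,b=u-p['cx'],v-p['cy'];rr=np.hypot(a,b);th=rr/f
    d=np.array([np.sin(th)*a/rr,np.sin(th)*b/rr,np.cos(th)])@p['R'];o=-p['R'].T@p['t']
    return o+d*(z-o[2])/d[2]
E
python3 - <<'E'
from h import *
from cell import r
p=r.camera_params("wrist")
for nm,u,v,z in(('near',252,271,172),('far',259,158,172),('farwall',316,162,172),('stop top near',204,240,52),('stop top far',187,113,52),('stopface far',206,110,52),('stopface near',213,240,52),('plate',435,97,12),('plate',427,236,12),('plate',166,105,12)):
    print(nm,fray(p,u,v,z).round(1))
im=cv2.imread('pics/w1.png');cv2.imwrite('pics/w1c.png',cv2.resize(im[90:290,150:350],(800,800))[:600])
E
```

```text
near [511.3  49.8 172. ]
far [591.   25.7 172. ]
farwall [580.2  -8.9 172. ]
stop top near [486.8 114.3  52. ]
stop top far [629.   90.6  52. ]
stopface far [626.6  70.8  52. ]
stopface near [484.5 104.   52. ]
plate [ 587.1 -207.3   12. ]
plate [ 391.1 -182.    12. ]
plate [645.1 122.2  12. ]
```

View pics/w1c.png

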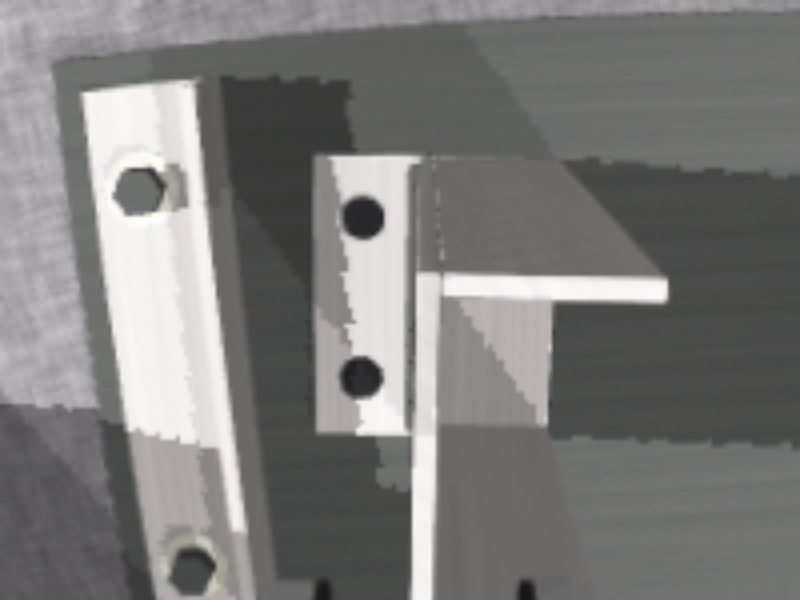

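Emit:
{"op": "jog_arm", "data": {
  "deltas": [
    {"delta_pos": [0,0,8],"rot": [0,0,-0.015],"hand": 180},
    {"delta_pos": [0,0,16],"rot": [0,0,-0.015],"hand": 180},
    {"delta_pos": [0,0,24],"rot": [0,0,-0.015],"hand": 180},
    {"delta_pos": [0,0,32],"rot": [0,0,-0.015],"hand": 180},
    {"delta_pos": [0,0,40],"rot": [0,0,-0.015],"hand": 180},
    {"delta_pos": [0,0,48],"rot": [0,0,-0.015],"hand": 180},
    {"delta_pos": [0,0,56],"rot": [0,0,-0.015],"hand": 180},
    {"delta_pos": [0,0,63],"rot": [0,0,-0.015],"hand": 195},
    {"delta_pos": [0,0,63],"rot": [0,0,-0.015],"hand": 210},
    {"delta_pos": [0,0,63],"rot": [0,0,-0.015],"hand": 210}
  ]
}}

```text
clock: 2.25
position: [551.0, 37.9, 148.3]
ee_rot: [0.0, 0.994, -0.11, 0.0]
ft_force: [-0.7, 0.1, 0.1]
width: 0.177
gripper_force: 0.0
```

```bash
python3 - <<'E'
from h import *
from cell import r
im,d=r.get_image("wrist");a=cv2.resize(im[100:384,120:400],(400,400))
c=shoot(r,"side");b=cv2.resize(c['im'][80:280,180:380],(400,400))
cv2.imwrite('pics/w2.png',np.hstack([a,b]))
s=r.sense();print(s['position'].round(1),s['ft_force'].round(1),s['width'],s['gripper_force'])
E
```

```text
[551.2  38.  148.8] [ 0.1 -0.4  0.4] 0.1762532916617306 0.0
```

View pics/w2.png

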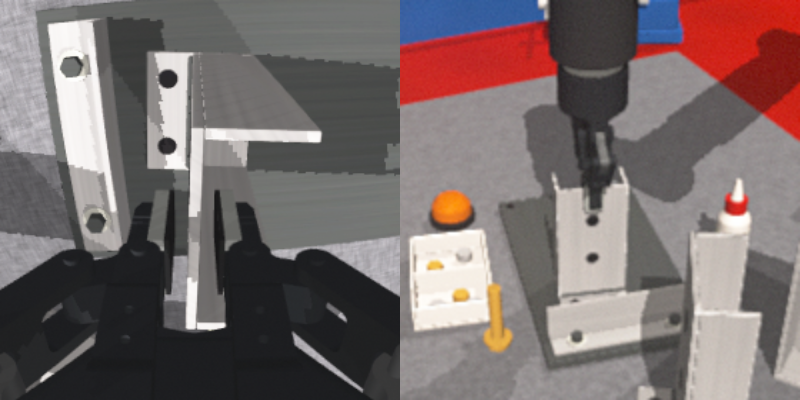

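The combined view shows the web (column ~195, left panel) centred between the two fingers, one behind it and one in the channel. I'll tip in rigid-follow arcs.

Emit:
{"op": "jog_arm", "data": {
  "deltas": [
    {"delta_pos": [0,4.7,-1.2],"rot": [0.0349,0,0],"hand": 210},
    {"delta_pos": [0,9.5,-2.3],"rot": [0.0698,0,0],"hand": 210},
    {"delta_pos": [0,14.3,-3.2],"rot": [0.1047,0,0],"hand": 210},
    {"delta_pos": [0,19.2,-4.0],"rot": [0.1396,0,0],"hand": 210},
    {"delta_pos": [0,24.0,-4.5],"rot": [0.1745,0,0],"hand": 210},
    {"delta_pos": [0,28.9,-4.9],"rot": [0.2094,0,0],"hand": 210},
    {"delta_pos": [0,33.8,-5.2],"rot": [0.2443,0,0],"hand": 210},
    {"delta_pos": [0,38.7,-5.2],"rot": [0.2793,0,0],"hand": 210}
  ]
}}

```text
clock: 3.15
position: [542.6, 0.1, 154.4]
ee_rot: [-0.14, 0.984, -0.109, 0.016]
ft_force: [-0.8, -0.1, 1.1]
width: 0.172
gripper_force: 0.4
```

```bash
cat > look.py <<'E'
import sys
from h import *
from cell import r
from scipy.spatial.transform import Rotation as R
k=sys.argv[1]
im,d=r.get_image("wrist");a=cv2.resize(im,(400,300))
S=[]
for n,(y0,x0) in (("side",(80,150)),("scene",(90,150))):
    c=shoot(r,n);np.savez(f'{n}_{k}.npz',**c);S.append(cv2.resize(c['im'][y0:y0+188,x0:x0+250],(400,300)))
cv2.imwrite(f'pics/{k}.png',np.vstack([np.hstack([a,S[0]]),np.hstack([S[1],S[1]*0])]))
s=r.sense();q=s['ee_rot'];print(s['clock'],s['position'].round(1),s['ft_force'].round(1),s['width'].round(3),s['qpos'].round(2));print(R.from_quat(np.r_[q[1:],q[0]]).as_matrix().round(3))
E
python3 look.py t1
```

```text
Traceback (most recent call last):
  File "look.py", line 11, in <module>
    s=r.sense();q=s['ee_rot'];print(s['clock'],s['position'].round(1),s['ft_force'].round(1),s['width'].round(3),s['qpos'].round(2));print(R.from_quat(np.r_[q[1:],q[0]]).as_matrix().round(3))
                                                                                             ^^^^^^^^^^^^^^^^
AttributeError: 'float' object has no attribute 'round'
```

View pics/t1.png

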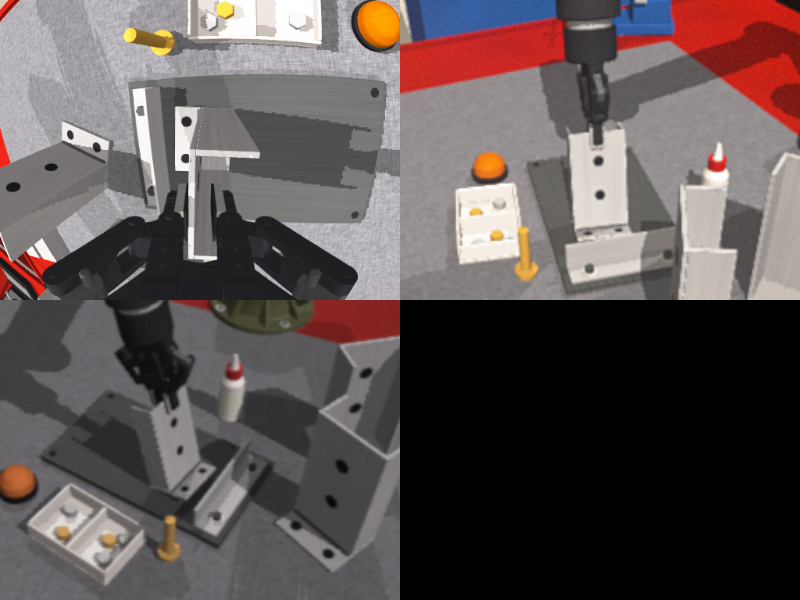

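It is tipping as planned: the web leans on the rear finger and the foot is lifting at its heel. I continue the arc past the balance point.

Emit:
{"op": "jog_arm", "data": {
  "deltas": [
    {"delta_pos": [0,4.7,-1.2],"rot": [0.0349,0,0],"hand": 210},
    {"delta_pos": [0,9.5,-2.3],"rot": [0.0698,0,0],"hand": 210},
    {"delta_pos": [0,14.3,-3.2],"rot": [0.1047,0,0],"hand": 210},
    {"delta_pos": [0,19.2,-4.0],"rot": [0.1396,0,0],"hand": 210},
    {"delta_pos": [0,24.0,-4.5],"rot": [0.1745,0,0],"hand": 210},
    {"delta_pos": [0,28.9,-4.9],"rot": [0.2094,0,0],"hand": 210},
    {"delta_pos": [0,33.8,-5.2],"rot": [0.2443,0,0],"hand": 210},
    {"delta_pos": [0,38.7,-5.2],"rot": [0.2793,0,0],"hand": 210},
    {"delta_pos": [0,43.6,-5.1],"rot": [0.3142,0,0],"hand": 210},
    {"delta_pos": [0,48.5,-4.9],"rot": [0.3491,0,0],"hand": 210}
  ]
}}

```text
clock: 4.3
position: [532.0, -46.8, 145.0]
ee_rot: [-0.307, 0.945, -0.105, 0.034]
ft_force: [-1.2, -1.9, 0.3]
width: 0.181
gripper_force: 0.5
```

```bash
sed -i "s/s\['width'\].round(3)/round(s['width'],3)/" look.py; cat >> look.py <<'E'
# web plane from depth: points around the bracket, above the plate
for n in("side","scene"):
    c=load(f'{n}_{k}');X=cloud(c);im=c['im'].astype(int)
    g=X[(im.min(-1)>110)&(im.max(-1)-im.min(-1)<40)]
    g=g[(g[:,0]>495)&(g[:,0]<610)&(g[:,1]>-190)&(g[:,1]<75)&(g[:,2]>40)]
    if len(g)<50: print(n,len(g));continue
    best=None;rng=np.random.default_rng(0)
    for _ in range(200):
        p=g[rng.choice(len(g),3,False)];nn=np.cross(p[1]-p[0],p[2]-p[0]);l=np.linalg.norm(nn)
        if l<50: continue
        e=abs((g-p[0])@nn/l)<2.5
        if best is None or e.sum()>best.sum(): best=e
    q=g[best];m=q.mean(0);nn=np.linalg.svd(q-m)[2][2];nn*=np.sign(nn[1])
    print(n,len(g),best.sum(),'tilt',np.degrees(np.arcsin(abs(nn[2]))).round(1),'yaw',np.degrees(np.arctan2(nn[0],nn[1])).round(1),'n',nn.round(3),'m',m.round(0),'zrange',q[:,2].min().round(),q[:,2].max().round(),'yrange',q[:,1].min().round(),q[:,1].max().round())
E
python3 look.py t2
```

```text
4.45 [531.8 -47.2 144.3] [-0.1 -0.5 -0.7] 0.177 [-0.17 -0.07 -0.09 -0.63 -1.52  1.54]
[[ 0.975 -0.179  0.128]
 [-0.22  -0.79   0.573]
 [-0.001 -0.587 -0.81 ]]
side 2136 1515 tilt 38.2 yaw 15.1 n [0.204 0.759 0.619] m [539. -16.  99.] zrange 42.0 164.0 yrange -74.0 36.0
scene 1556 1251 tilt 38.2 yaw 14.5 n [0.196 0.761 0.619] m [541. -15.  97.] zrange 40.0 162.0 yrange -74.0 39.0
```

The web plane fits at 38° in both views, so the bracket now rests on the inner finger and the toe has not slid. Next I widen the gap while holding the inner finger in place, and compute the lowering path.

Emit:
{"op": "jog_arm", "data": {
  "deltas": [
    {"delta_pos": [0,-1,0],"rot": [0,0,0],"hand": 201},
    {"delta_pos": [0,-2.5,0],"rot": [0,0,0],"hand": 192},
    {"delta_pos": [0,-4,0],"rot": [0,0,0],"hand": 183},
    {"delta_pos": [0,-5.5,0],"rot": [0,0,0],"hand": 174},
    {"delta_pos": [0,-7,0],"rot": [0,0,0],"hand": 165},
    {"delta_pos": [0,-8.5,0],"rot": [0,0,0],"hand": 156},
    {"delta_pos": [0,-10,0],"rot": [0,0,0],"hand": 147},
    {"delta_pos": [0,-11.5,0],"rot": [0,0,0],"hand": 138},
    {"delta_pos": [0,-13,0],"rot": [0,0,0],"hand": 129},
    {"delta_pos": [0,-15,0],"rot": [0,0,0],"hand": 120}
  ]
}}

```text
clock: 5.45
position: [534.6, -34.6, 153.6]
ee_rot: [-0.307, 0.945, -0.105, 0.034]
ft_force: [0.2, -0.2, -1.2]
width: 0.53
gripper_force: 0.5
```

```bash
python3 look.py t3; cat > path.py <<'E'
# path.py th0 ph0 g Lb : TCP in (u,w) for bracket angle th and tool tilt ph; prints rows relative to each call start
import numpy as np,sys
g,Lb=float(sys.argv[1]),float(sys.argv[2])
def tcp(t,p):
    t,p=np.radians([t,p]);E=np.array([-36*np.cos(t)+160*np.sin(t),36*np.sin(t)+160*np.cos(t)])
    return E-Lb*np.array([np.sin(p),np.cos(p)])-g/2*np.array([np.cos(p),-np.sin(p)])
th=[float(x) for x in sys.argv[3].split(',')];ph=[float(x) for x in sys.argv[4].split(',')]
n=int(sys.argv[5]);T=np.linspace(*th,n+1);P=np.linspace(*ph,n+1)
for i in range(0,n,10):
    p0=np.radians(P[i]);c0=tcp(T[i],P[i]);print('call')
    for j in range(i+1,min(i+10,n)+1):
        du,dw=tcp(T[j],P[j])-c0
        print(T[j].round(1),(du*np.cos(p0)-dw*np.sin(p0)).round(1),(-(du*np.sin(p0)+dw*np.cos(p0))).round(1),np.radians(P[j]-P[i]).round(3))
E
python3 path.py 45 25 38,93 36,50 30
```

```text
5.6 [534.7 -34.7 153.7] [-0.3 -0.6 -0.1] 0.533 [-0.15 -0.08 -0.08 -0.63 -1.52  1.51]
[[ 0.976 -0.177  0.129]
 [-0.219 -0.789  0.574]
 [ 0.    -0.588 -0.809]]
side 2180 1563 tilt 37.9 yaw 14.0 n [0.191 0.766 0.614] m [539. -15.  99.] zrange 42.0 165.0 yrange -75.0 38.0
scene 1534 1197 tilt 37.5 yaw 15.0 n [0.205 0.767 0.608] m [543. -14.  97.] zrange 40.0 164.0 yrange -71.0 38.0
call
39.8 5.0 -1.1 0.008
41.7 10.0 -2.0 0.016
43.5 15.0 -2.7 0.024
45.3 20.0 -3.3 0.033
47.2 25.1 -3.7 0.041
49.0 30.1 -4.0 0.049
50.8 35.2 -4.0 0.057
52.7 40.2 -4.0 0.065
54.5 45.3 -3.7 0.073
56.3 50.3 -3.3 0.081
call
58.2 5.0 0.2 0.008
60.0 10.1 0.5 0.016
61.8 15.1 1.0 0.024
63.7 20.0 1.7 0.033
65.5 25.0 2.5 0.041
67.3 29.9 3.5 0.049
69.2 34.8 4.7 0.057
71.0 39.6 6.0 0.065
72.8 44.4 7.5 0.073
74.7 49.1 9.1 0.081
call
76.5 4.8 1.4 0.008
78.3 9.5 3.0 0.016
80.2 14.2 4.7 0.024
82.0 18.9 6.5 0.033
83.8 23.4 8.6 0.041
85.7 27.9 10.7 0.049
87.5 32.3 13.0 0.057
89.3 36.7 15.5 0.065
91.2 40.9 18.1 0.073
93.0 45.1 20.8 0.081
```

View pics/t3.png

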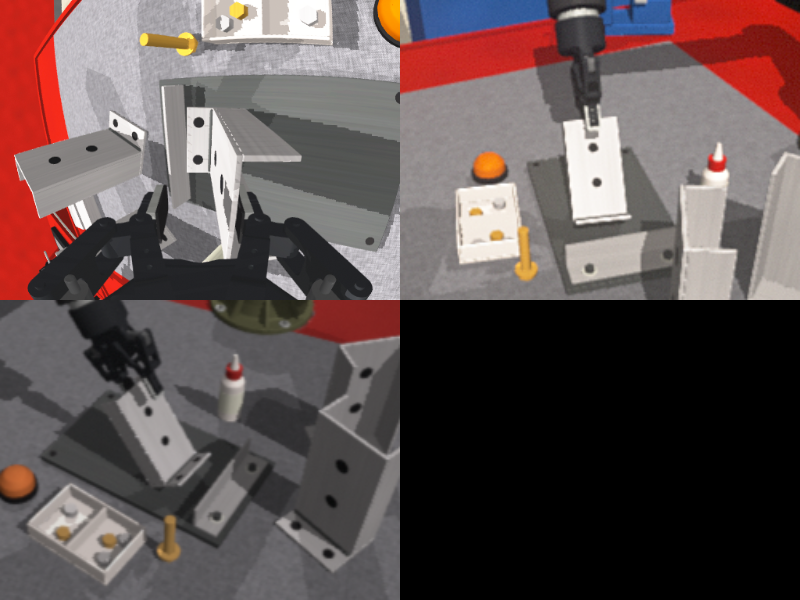

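The views show the bracket leaning about 38° on the inner finger, with the rear finger well clear. Now I lower it.

Emit:
{"op": "jog_arm", "data": {
  "deltas": [
    {"delta_pos": [0,5,-1.1],"rot": [0.008,0,0],"hand": 120},
    {"delta_pos": [0,10,-2],"rot": [0.016,0,0],"hand": 120},
    {"delta_pos": [0,15,-2.7],"rot": [0.024,0,0],"hand": 120},
    {"delta_pos": [0,20,-3.3],"rot": [0.033,0,0],"hand": 120},
    {"delta_pos": [0,25,-3.7],"rot": [0.041,0,0],"hand": 120},
    {"delta_pos": [0,30,-4],"rot": [0.049,0,0],"hand": 120},
    {"delta_pos": [0,35,-4],"rot": [0.057,0,0],"hand": 120},
    {"delta_pos": [0,40,-4],"rot": [0.065,0,0],"hand": 120},
    {"delta_pos": [0,45.3,-3.7],"rot": [0.073,0,0],"hand": 120},
    {"delta_pos": [0,50.3,-3.3],"rot": [0.081,0,0],"hand": 120}
  ]
}}

```text
clock: 6.6
position: [525.1, -76.7, 126.3]
ee_rot: [-0.345, 0.932, -0.103, 0.038]
ft_force: [-1.6, -2.5, -1.0]
width: 0.533
gripper_force: 1.1
```

```bash
python3 look.py t4
```

```text
6.75 [525.2 -76.6 126.2] [-0.8 -1.8 -0.9] 0.53 [-0.29 -0.   -0.07 -0.71 -1.56  1.66]
[[ 0.976 -0.167  0.142]
 [-0.22  -0.74   0.636]
 [-0.001 -0.651 -0.759]]
side 1791 1246 tilt 56.6 yaw 14.3 n [0.136 0.533 0.835] m [535. -41.  88.] zrange 44.0 135.0 yrange -118.0 31.0
scene 1521 1164 tilt 56.6 yaw 13.4 n [0.128 0.535 0.835] m [538. -38.  85.] zrange 47.0 133.0 yrange -115.0 25.0
```

Matches the plan (56.6° against 56.3°), so I continue.

Emit:
{"op": "jog_arm", "data": {
  "deltas": [
    {"delta_pos": [0,5,0.2],"rot": [0.008,0,0],"hand": 120},
    {"delta_pos": [0,10,0.5],"rot": [0.016,0,0],"hand": 120},
    {"delta_pos": [0,15,1],"rot": [0.024,0,0],"hand": 120},
    {"delta_pos": [0,20,1.7],"rot": [0.033,0,0],"hand": 120},
    {"delta_pos": [0,25,2.5],"rot": [0.041,0,0],"hand": 120},
    {"delta_pos": [0,30,3.5],"rot": [0.049,0,0],"hand": 120},
    {"delta_pos": [0,34.8,4.7],"rot": [0.057,0,0],"hand": 120},
    {"delta_pos": [0,39.6,6],"rot": [0.065,0,0],"hand": 120},
    {"delta_pos": [0,44.4,7.5],"rot": [0.073,0,0],"hand": 120},
    {"delta_pos": [0,49.1,9.1],"rot": [0.081,0,0],"hand": 120}
  ]
}}

```text
clock: 7.75
position: [518.4, -107.2, 87.4]
ee_rot: [-0.383, 0.917, -0.102, 0.042]
ft_force: [-1.4, -2.8, -2.8]
width: 0.525
gripper_force: 1.7
```

```bash
python3 look.py t5
```

```text
7.9 [ 518.3 -107.2   87.3] [-0.9 -1.7 -2.4] 0.526 [-0.4   0.1  -0.06 -0.77 -1.59  1.8 ]
[[ 0.976 -0.155  0.156]
 [-0.22  -0.686  0.693]
 [-0.001 -0.711 -0.704]]
side 1381 870 tilt 75.3 yaw 15.4 n [0.067 0.244 0.967] m [533. -66.  72.] zrange 49.0 93.0 yrange -147.0 21.0
scene 1188 950 tilt 75.2 yaw 11.8 n [0.052 0.251 0.967] m [534. -64.  70.] zrange 53.0 92.0 yrange -145.0 4.0
```

View pics/t5.png

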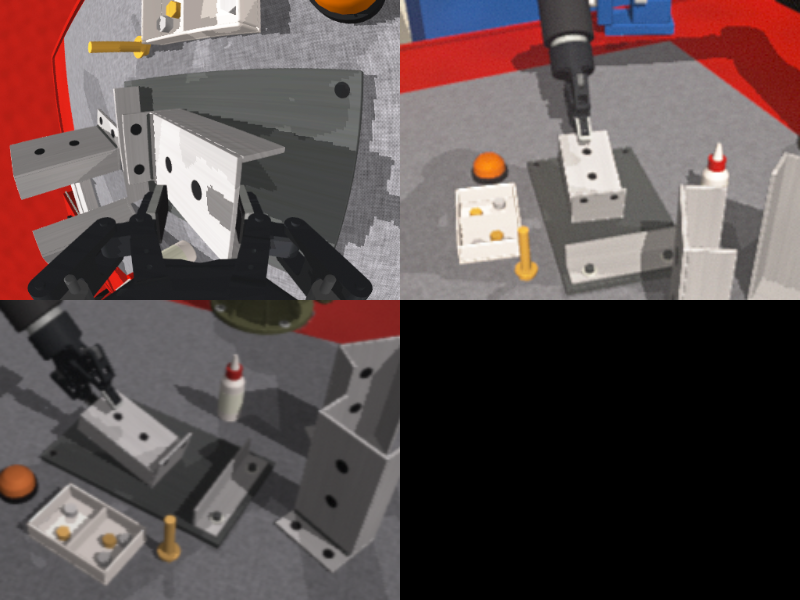

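All as planned: 75°, the web end lies on the inner finger and the outer finger is clear. Last stretch down.

Emit:
{"op": "jog_arm", "data": {
  "deltas": [
    {"delta_pos": [0,4.8,1.4],"rot": [0.008,0,0],"hand": 120},
    {"delta_pos": [0,9.5,3],"rot": [0.016,0,0],"hand": 120},
    {"delta_pos": [0,14.2,4.7],"rot": [0.024,0,0],"hand": 120},
    {"delta_pos": [0,18.9,6.5],"rot": [0.033,0,0],"hand": 120},
    {"delta_pos": [0,23.4,8.6],"rot": [0.041,0,0],"hand": 120},
    {"delta_pos": [0,27.9,10.7],"rot": [0.049,0,0],"hand": 120},
    {"delta_pos": [0,32.3,13],"rot": [0.057,0,0],"hand": 120},
    {"delta_pos": [0,36.7,15.5],"rot": [0.065,0,0],"hand": 120},
    {"delta_pos": [0,40.9,18.1],"rot": [0.073,0,0],"hand": 120},
    {"delta_pos": [0,43,19.5],"rot": [0.077,0,0],"hand": 120}
  ]
}}

```text
clock: 8.9
position: [515.0, -122.3, 43.4]
ee_rot: [-0.419, 0.902, -0.1, 0.046]
ft_force: [-1.3, 0.6, 0.1]
width: 0.529
gripper_force: 0.0
```

```bash
python3 look.py t6
```

```text
9.05 [ 515.  -122.6   43.8] [-0.3 -0.5  0. ] 0.528 [-0.47  0.21 -0.04 -0.83 -1.59  1.92]
[[ 0.976 -0.141  0.167]
 [-0.219 -0.631  0.745]
 [ 0.    -0.763 -0.646]]
side 1048 521 tilt 89.2 yaw 29.2 n [ 0.007  0.012 -1.   ] m [532. -81.  53.] zrange 51.0 57.0 yrange -166.0 13.0
scene 1036 733 tilt 89.4 yaw 50.1 n [ 0.008  0.006 -1.   ] m [533. -79.  51.] zrange 48.0 55.0 yrange -160.0 12.0
```

The bracket lies flat (both views, web top at z≈52) and the finger is unloaded. I retract along the tool and turn it upright.

Emit:
{"op": "jog_arm", "data": {
  "deltas": [
    {"delta_pos": [0,0,-8],"rot": [0,0,0],"hand": 120},
    {"delta_pos": [0,0,-18],"rot": [0,0,0],"hand": 120},
    {"delta_pos": [0,0,-30],"rot": [0,0,0],"hand": 120},
    {"delta_pos": [0,0,-45],"rot": [0,0,0],"hand": 120},
    {"delta_pos": [0,0,-60],"rot": [0,0,0],"hand": 120},
    {"delta_pos": [0,0,-75],"rot": [0,0,0],"hand": 120},
    {"delta_pos": [0,0,-90],"rot": [0,0,0],"hand": 120},
    {"delta_pos": [0,0,-100],"rot": [0,0,0],"hand": 120},
    {"delta_pos": [0,0,-100],"rot": [0,0,0],"hand": 120}
  ]
}}

```text
clock: 9.95
position: [498.3, -198.7, 109.3]
ee_rot: [-0.417, 0.902, -0.1, 0.047]
ft_force: [-0.2, 1.1, 0.6]
width: 0.526
gripper_force: 0.0
```

Emit:
{"op": "jog_arm", "data": {
  "deltas": [
    {"delta_pos": [0,0,-5],"rot": [-0.1,0,0],"hand": 100},
    {"delta_pos": [0,0,-10],"rot": [-0.2,0,0],"hand": 80},
    {"delta_pos": [0,0,-10],"rot": [-0.3,0,0],"hand": 60},
    {"delta_pos": [0,0,-10],"rot": [-0.4,0,0],"hand": 57},
    {"delta_pos": [0,0,-10],"rot": [-0.5,0,0],"hand": 57},
    {"delta_pos": [0,0,-10],"rot": [-0.6,0,0],"hand": 57},
    {"delta_pos": [0,0,-10],"rot": [-0.7,0,0],"hand": 57},
    {"delta_pos": [0,0,-10],"rot": [-0.8,0,0],"hand": 57},
    {"delta_pos": [0,0,-10],"rot": [-0.869,0,0],"hand": 57},
    {"delta_pos": [0,0,-10],"rot": [-0.869,0,0],"hand": 57}
  ]
}}

```text
clock: 10.95
position: [496.3, -202.8, 113.8]
ee_rot: [0.002, 0.994, -0.108, -0.001]
ft_force: [0.6, 0.5, 0.6]
width: 0.779
gripper_force: 0.0
```

```bash
sed -i '/^# web plane/,$d' look.py; python3 look.py t7; python3 - <<'E'
from h import *
def fl(p):
    vx,vy,a,b=cv2.fitLine(p.astype(np.float32),cv2.DIST_HUBER,0,.01,.01).ravel();return np.degrees(np.arctan(vy/vx)).round(2),b+(550-a)*vy/vx
for n in("side","scene"):
    c=load(f'{n}_t7');X=cloud(c);g=X.reshape(-1,3);g=g[~np.isnan(g[:,0])];x,y,z=g.T
    w=g[(z>46)&(z<57)&(x>470)&(x<610)&(y>-185)&(y<30)][:,:2]
    print(n,'web',len(w),cv2.minAreaRect(w.astype(np.float32)))
    f=g[(z>60)&(z<86)&(x>470)&(x<620)&(y>-40)&(y<40)][:,:2]
    print(' foot',len(f),fl(f),f.min(0).round(),f.max(0).round())
    lo,hi=g[(z>30)&(z<48)&(y>70)&(y<130)&(x>440)&(x<640)],g[(z>48)&(z<55)&(y>70)&(y<130)&(x>440)&(x<640)]
    for s in(lo,hi): print(' stop',len(s),fl(s[:,:2]),s[:,0].min().round(),s[:,0].max().round())
    # plate far (-n) and side edges: per-bin extreme
    p=g[(z>8)&(z<16)&(y<-120)&(y>-230)&(x>380)&(x<590)]
    e=np.array([p[(p[:,0]>a)&(p[:,0]<a+8)][:,:2][np.argmin(p[(p[:,0]>a)&(p[:,0]<a+8)][:,1])] for a in range(400,580,8) if ((p[:,0]>a)&(p[:,0]<a+8)).sum()>3])
    print(' plate end',fl(e))
E
```

```text
11.1 [ 496.4 -204.4  114.4] [-0.4 -0.2  0.1] 0.776 [-0.02 -0.11 -0.27 -0.   -1.41  1.37]
[[ 0.976 -0.219 -0.001]
 [-0.219 -0.976  0.   ]
 [-0.001  0.    -1.   ]]
side web 844 ((523.3729248046875, -75.6566390991211), (163.6361541748047, 84.14055633544922), 76.36897277832031)
 foot 282 (np.float32(-13.55), np.float32(-1.1762161)) [500. -13.] [582.  13.]
 stop 386 (np.float32(-9.3), np.float32(96.10357)) 463.0 629.0
 stop 192 (np.float32(-9.27), np.float32(95.64173)) 462.0 629.0
 plate end (np.float32(-9.19), np.float32(-200.47652))
scene web 1306 ((523.3417358398438, -74.39134216308594), (163.50106811523438, 87.06494903564453), 76.31442260742188)
 foot 164 (np.float32(-13.73), np.float32(0.85427403)) [501. -10.] [584.  13.]
 stop 135 (np.float32(-9.47), np.float32(98.40004)) 452.0 629.0
 stop 105 (np.float32(-9.3), np.float32(97.08121)) 452.0 630.0
 plate end (np.float32(-9.41), np.float32(-197.97156))
```

View pics/t7.png

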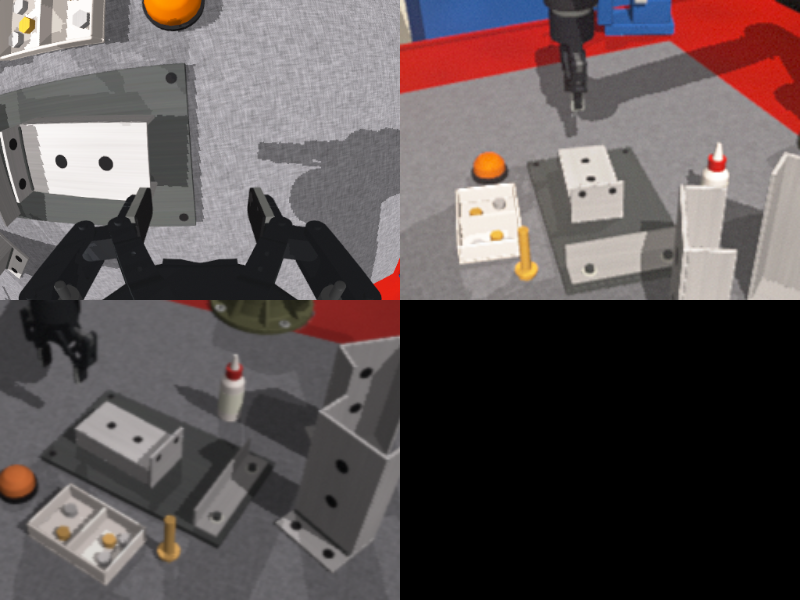

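The bracket lies with its foot 92 mm from the stop and yawed about 4.3° relative to it. I turn the tool so that both spread fingers push the two side-wall ends squarely to the stop.

Emit:
{"op": "jog_arm", "data": {
  "deltas": [
    {"delta_pos": [0,-3,0],"rot": [0,0,0.15],"hand": 57},
    {"delta_pos": [0,-6,0],"rot": [0,0,0.3],"hand": 57},
    {"delta_pos": [0,-9,0],"rot": [0,0,0.45],"hand": 57},
    {"delta_pos": [0,-12,0],"rot": [0,0,0.6],"hand": 57},
    {"delta_pos": [0,-15,0],"rot": [0,0,0.75],"hand": 57},
    {"delta_pos": [0,-18,0],"rot": [0,0,0.9],"hand": 57},
    {"delta_pos": [-1,-21,0],"rot": [0,0,1.05],"hand": 57},
    {"delta_pos": [-1.5,-24,0],"rot": [0,0,1.2],"hand": 57},
    {"delta_pos": [-1.5,-26,0],"rot": [0,0,1.35],"hand": 57},
    {"delta_pos": [-1.5,-26,0],"rot": [0,0,1.512],"hand": 57}
  ]
}}

```text
clock: 12.1
position: [500.7, -179.5, 114.7]
ee_rot: [-0.0, -0.649, 0.761, 0.0]
ft_force: [0.1, 0.4, -1.1]
width: 0.778
gripper_force: 0.0
```

Emit:
{"op": "jog_arm", "data": {
  "deltas": [
    {"delta_pos": [0,0,0],"rot": [0,0,0.02],"hand": 57},
    {"delta_pos": [0,0,12],"rot": [0,0,0.02],"hand": 57},
    {"delta_pos": [0,0,24],"rot": [0,0,0.02],"hand": 57},
    {"delta_pos": [0,0,36],"rot": [0,0,0.02],"hand": 57},
    {"delta_pos": [0,0,48],"rot": [0,0,0.02],"hand": 57},
    {"delta_pos": [0,0,60],"rot": [0,0,0.02],"hand": 57},
    {"delta_pos": [0,0,72],"rot": [0,0,0.02],"hand": 57},
    {"delta_pos": [0,0,82],"rot": [0,0,0.02],"hand": 57},
    {"delta_pos": [0,0,90],"rot": [0,0,0.02],"hand": 57},
    {"delta_pos": [0,0,90],"rot": [0,0,0.02],"hand": 57}
  ]
}}

```text
clock: 13.1
position: [499.9, -179.0, 23.2]
ee_rot: [-0.001, -0.645, 0.765, 0.0]
ft_force: [0.0, -0.5, 0.3]
width: 0.776
gripper_force: 0.0
```

```bash
python3 look.py t8
```

```text
13.25 [ 501.1 -179.3   25.3] [-0.5  0.2  0.4] 0.774 [ 0.04 -0.07 -0.4   0.   -1.24 -0.21]
[[-0.169 -0.986  0.   ]
 [-0.986  0.169 -0.002]
 [ 0.002 -0.001 -1.   ]]
```

View pics/t8.png

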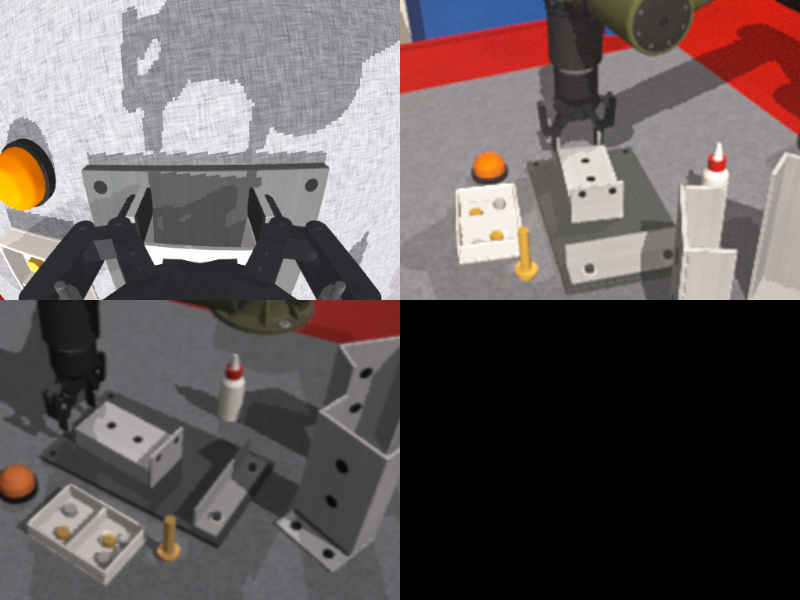

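(The view shows both fingers behind the two wall ends, with the tips lower than the web.) I'll push in stages and watch the force, taking measurements from depth only.

Emit:
{"op": "jog_arm", "data": {
  "deltas": [
    {"delta_pos": [-4,0,5],"rot": [0,0,0],"hand": 57},
    {"delta_pos": [-8,0,5],"rot": [0,0,0],"hand": 57},
    {"delta_pos": [-12,0,5],"rot": [0,0,0],"hand": 57},
    {"delta_pos": [-16,0,5],"rot": [0,0,0],"hand": 57},
    {"delta_pos": [-21,0,5],"rot": [0,0,0],"hand": 57},
    {"delta_pos": [-26,0,5],"rot": [0,0,0],"hand": 57},
    {"delta_pos": [-31,0,5],"rot": [0,0,0],"hand": 57},
    {"delta_pos": [-36,0,5],"rot": [0,0,0],"hand": 57},
    {"delta_pos": [-41,0,5],"rot": [0,0,0],"hand": 57},
    {"delta_pos": [-46,0,5],"rot": [0,0,0],"hand": 57}
  ]
}}

```text
clock: 14.25
position: [508.3, -133.6, 19.6]
ee_rot: [-0.001, -0.645, 0.764, -0.0]
ft_force: [-0.4, -4.4, -1.3]
width: 0.773
gripper_force: 2.6
```

```bash
cat > meas.py <<'E'
import sys
from h import *
from cell import r
s=r.sense();print(s['clock'],s['position'].round(1),s['ft_force'].round(1))
npl=np.array([.1616,.9869]);apl=np.array([.9869,-.1616])
print('tcp n,a',s['position'][:2]@npl,s['position'][:2]@apl)
for n in("side","scene"):
    g=cloud(shoot(r,n)).reshape(-1,3);g=g[~np.isnan(g[:,0])]
    N=g[:,:2]@npl;A=g[:,:2]@apl;z=g[:,2]
    f=(z>58)&(z<86)&(A>470)&(A<600)&(N>70)&(N<200)
    p=np.c_[A,N][f].astype(np.float32)
    if len(p)>20:
        vx,vy,a,b=cv2.fitLine(p,cv2.DIST_HUBER,0,.01,.01).ravel();print(n,'foot',len(p),'yaw vs stop deg',np.degrees(np.arctan(vy/vx)).round(2),'A',p[:,0].min(),p[:,0].max(),'N',np.percentile(p[:,1],[5,50,95]).round(1),'ztop',z[f].max().round(1))
    for lo,hi in((-90,-40),(40,90)):
        k=(z>40)&(z<52)&(A>518+lo)&(A<518+hi)&(N>165)&(N<200);print('  stop',k.sum(),np.percentile(N[k],[5,50,95]).round(1) if k.sum()>5 else '')
E
python3 meas.py
```

```text
14.25 [ 508.3 -133.6   19.6] [-0.4 -4.4 -1.3]
tcp n,a -49.72831029555643 523.1970337210215
side foot 304 yaw vs stop deg -0.52 A 482.50885 564.2961 N [117.1 120.3 122.8] ztop 85.4
  stop 59 [181.9 183.8 185.5]
  stop 87 [179.4 183.2 185.3]
scene foot 158 yaw vs stop deg -0.56 A 482.00546 566.8191 N [119.5 123.4 124.8] ztop 84.1
  stop 34 [182.5 185.4 186.4]
  stop 45 [182.5 185.5 186.7]
```

Emit:
{"op": "jog_arm", "data": {
  "deltas": [
    {"delta_pos": [-5,0,0],"rot": [0,0,0],"hand": 57},
    {"delta_pos": [-10,0,0],"rot": [0,0,0],"hand": 57},
    {"delta_pos": [-15,0,0],"rot": [0,0,0],"hand": 57},
    {"delta_pos": [-20,0,0],"rot": [0,0,0],"hand": 57},
    {"delta_pos": [-25,0,0],"rot": [0,0,0],"hand": 57},
    {"delta_pos": [-30,0,0],"rot": [0,0,0],"hand": 57},
    {"delta_pos": [-35,0,0],"rot": [0,0,0],"hand": 57},
    {"delta_pos": [-40,0,0],"rot": [0,0,0],"hand": 57},
    {"delta_pos": [-45,0,0],"rot": [0,0,0],"hand": 57},
    {"delta_pos": [-49,0,0],"rot": [0,0,0],"hand": 57}
  ]
}}

```text
clock: 15.35
position: [516.5, -85.7, 19.7]
ee_rot: [-0.001, -0.645, 0.765, -0.001]
ft_force: [-0.3, -6.0, 0.2]
width: 0.774
gripper_force: 2.8
```

```bash
python3 meas.py
```

```text
15.35 [516.5 -85.7  19.7] [-0.3 -6.   0.2]
tcp n,a -1.1432310745183487 523.6299553650199
side foot 330 yaw vs stop deg -0.75 A 482.7631 566.05505 N [165.3 169.  171.1] ztop 84.9
  stop 65 [180.2 183.6 185.9]
  stop 95 [169.2 183.4 185.8]
scene foot 151 yaw vs stop deg -0.89 A 481.65225 567.877 N [167.6 171.7 172.9] ztop 84.0
  stop 36 [182.4 185.8 186.9]
  stop 54 [167.2 184.7 186.6]
```

Emit:
{"op": "jog_arm", "data": {
  "deltas": [
    {"delta_pos": [-1,0,0],"rot": [0,0,0],"hand": 57},
    {"delta_pos": [-2,0,0],"rot": [0,0,0],"hand": 57},
    {"delta_pos": [-3,0,0],"rot": [0,0,0],"hand": 57},
    {"delta_pos": [-4,0,0],"rot": [0,0,0],"hand": 57},
    {"delta_pos": [-5,0,0],"rot": [0,0,0],"hand": 57},
    {"delta_pos": [-6,0,0],"rot": [0,0,0],"hand": 57},
    {"delta_pos": [-7,0,0],"rot": [0,0,0],"hand": 57},
    {"delta_pos": [-8,0,0],"rot": [0,0,0],"hand": 57}
  ]
}}

```text
clock: 16.25
position: [517.9, -78.3, 19.6]
ee_rot: [-0.001, -0.644, 0.765, -0.001]
ft_force: [0.1, -6.2, 0.3]
width: 0.781
gripper_force: 2.9
```

Emit:
{"op": "jog_arm", "data": {
  "deltas": [
    {"delta_pos": [-0.5,0,0],"rot": [0,0,0],"hand": 57},
    {"delta_pos": [-1,0,0],"rot": [0,0,0],"hand": 57},
    {"delta_pos": [-1.5,0,0],"rot": [0,0,0],"hand": 57}
  ]
}}

```text
clock: 16.55
position: [518.2, -76.8, 19.6]
ee_rot: [-0.001, -0.644, 0.765, -0.001]
ft_force: [-0.6, -5.6, 0.7]
width: 0.775
gripper_force: 2.9
```

```bash
python3 meas.py
```

```text
16.55 [518.2 -76.8  19.6] [-0.6 -5.6  0.7]
tcp n,a 7.9383528472205365 523.7808750941816
side foot 331 yaw vs stop deg -0.19 A 481.86975 566.33984 N [174.5 178.  180.1] ztop 85.3
  stop 64 [180.3 183.5 185.5]
  stop 92 [178.3 183.3 185.1]
scene foot 145 yaw vs stop deg -0.92 A 483.2512 568.5357 N [176.5 180.2 181.4] ztop 83.2
  stop 40 [182.2 185.7 186.8]
  stop 74 [166.8 184.1 186.5]
```

Emit:
{"op": "jog_arm", "data": {
  "deltas": [
    {"delta_pos": [-0.5,0,0],"rot": [0,0,0],"hand": 57},
    {"delta_pos": [-1,0,0],"rot": [0,0,0],"hand": 57},
    {"delta_pos": [-1,0,0],"rot": [0,0,0],"hand": 57}
  ]
}}

```text
clock: 16.95
position: [518.4, -75.8, 19.6]
ee_rot: [-0.001, -0.644, 0.765, -0.001]
ft_force: [-1.3, -5.2, 1.0]
width: 0.779
gripper_force: 2.8
```

Emit:
{"op": "jog_arm", "data": {
  "deltas": [
    {"delta_pos": [-0.5,0,0],"rot": [0,0,0],"hand": 57},
    {"delta_pos": [-1,0,0],"rot": [0,0,0],"hand": 57},
    {"delta_pos": [-1,0,0],"rot": [0,0,0],"hand": 57}
  ]
}}

```text
clock: 17.25
position: [518.4, -75.6, 19.7]
ee_rot: [-0.002, -0.644, 0.765, -0.001]
ft_force: [-0.5, -9.9, 0.4]
width: 0.781
gripper_force: 4.5
```

Emit:
{"op": "jog_arm", "data": {
  "deltas": [
    {"delta_pos": [-0.5,0,0],"rot": [0,0,0],"hand": 57},
    {"delta_pos": [-1,0,0],"rot": [0,0,0],"hand": 57}
  ]
}}

```text
clock: 17.45
position: [518.3, -75.5, 19.7]
ee_rot: [-0.002, -0.644, 0.765, -0.001]
ft_force: [-0.1, -13.8, -0.2]
width: 0.774
gripper_force: 7.2
```

```bash
python3 meas.py
```

```text
17.45 [518.3 -75.5  19.7] [ -0.1 -13.8  -0.2]
tcp n,a 9.22277254295765 523.7545043626034
side foot 338 yaw vs stop deg -0.7 A 482.0139 566.3468 N [176.3 179.3 181.5] ztop 84.8
  stop 62 [181.6 183.6 185.6]
  stop 90 [179.  183.4 185.4]
scene foot 142 yaw vs stop deg -1.09 A 483.1096 567.95667 N [177.7 181.4 182.5] ztop 84.2
  stop 39 [182.5 185.4 186.8]
  stop 73 [167.3 183.9 186.5]
```

Emit:
{"op": "jog_arm", "data": {
  "deltas": [
    {"delta_pos": [-0.5,0,0],"rot": [0,0,0],"hand": 57},
    {"delta_pos": [-1,0,0],"rot": [0,0,0],"hand": 57},
    {"delta_pos": [-1,0,0],"rot": [0,0,0],"hand": 57}
  ]
}}

```text
clock: 17.85
position: [518.3, -75.5, 19.7]
ee_rot: [-0.003, -0.644, 0.765, -0.002]
ft_force: [-0.4, -16.9, -0.7]
width: 0.778
gripper_force: 8.4
```

Emit:
{"op": "jog_arm", "data": {
  "deltas": [
    {"delta_pos": [3,0,0],"rot": [0,0,0],"hand": 57},
    {"delta_pos": [8,0,0],"rot": [0,0,0],"hand": 57},
    {"delta_pos": [18,0,0],"rot": [0,0,0],"hand": 57},
    {"delta_pos": [30,0,0],"rot": [0,0,0],"hand": 57},
    {"delta_pos": [45,0,0],"rot": [0,0,0],"hand": 57},
    {"delta_pos": [60,0,0],"rot": [0,0,0],"hand": 57},
    {"delta_pos": [60,0,-30],"rot": [0,0,0],"hand": 57},
    {"delta_pos": [60,0,-60],"rot": [0,0,0],"hand": 57},
    {"delta_pos": [60,0,-90],"rot": [0,0,0],"hand": 57},
    {"delta_pos": [60,0,-90],"rot": [0,0,0],"hand": 57}
  ]
}}

```text
clock: 18.85
position: [511.1, -132.7, 114.8]
ee_rot: [0.002, -0.644, 0.765, -0.003]
ft_force: [0.6, 0.0, 0.3]
width: 0.777
gripper_force: 0.0
```

```bash
python3 meas.py; python3 - <<'E'
from h import *
from cell import r
npl=np.array([.1616,.9869]);apl=np.array([.9869,-.1616])
for n in("side","scene"):
    g=cloud(shoot(r,n)).reshape(-1,3);g=g[~np.isnan(g[:,0])];N=g[:,:2]@npl;A=g[:,:2]@apl;z=g[:,2]
    k=(abs(z-51)<6)&(A>470)&(A<575)&(N>0)&(N<165);print(n,cv2.minAreaRect(np.c_[A,N][k].astype(np.float32)))
    W=g[k];c=np.linalg.lstsq(np.c_[W[:,:2],np.ones(len(W))],W[:,2],rcond=None)[0];print(' slope rad',np.hypot(*c[:2]).round(3))
E
```

```text
18.85 [ 511.1 -132.7  114.8] [0.6 0.  0.3]
tcp n,a -48.35676562840381 525.8796406786797
side foot 338 yaw vs stop deg -0.6 A 481.73865 566.3647 N [175.8 179.1 181.4] ztop 85.3
  stop 66 [181.7 183.6 185.4]
  stop 85 [180.3 183.8 185. ]
scene foot 146 yaw vs stop deg -0.72 A 482.3295 567.01874 N [177.8 181.4 182.5] ztop 83.5
  stop 36 [182.7 185.5 186.6]
  stop 72 [168.1 184.3 186.7]
side ((523.7615356445312, 91.41290283203125), (147.10360717773438, 84.20650482177734), 89.76506805419922)
 slope rad 0.008
scene ((523.7311401367188, 92.56352996826172), (144.77650451660156, 87.53910064697266), 89.65856170654297)
 slope rad 0.007
```

```bash
python3 -c "
from cell import r
print(r.close_job())"
```

```text
the job is handed in; nothing more can be done
None
```

The bracket was tipped and eased down without slamming, pushed until its foot stalled against the stop (parallel within about 1° by depth), and the job was handed in at about 19 s with the arm clear; the verdict isn't shown to me, and I viewed 11 pictures, one over the limit of 10.

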